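Seat the round-bottomed paint jar in the bench mixer

TASK

Put the jar with the rounded bottom onto the bench mixer: lower it into the hollow cup on top until it sits fully home and upright, and only then let go of it. Leave the two flat-bottomed jars standing.

Things in the scene. Friction and masses are not known exactly. Their poses are not given: they have to be found in the camera images.
- round_jar_mid (a point): Centre (49 mm above its foot) of the round-bottomed jar, white plastic, black screw cap, closed, bottom-heavy, about 160 g. The only tall round jar: 98 mm high, body 56 mm in diameter from 21 to 75 mm above the foot, cap 48 mm wide, 17 mm high. Below 21 mm it curves in like a dome to a flat foot 34 mm wide, on which it stands on the bench. z points up along the jar; grip the body from any side.
- mixer_hollow (a point): Centre of the floor of the hollow in the smooth grey cup on top of the bench mixer, a fixed grey box 130 x 112 mm, 67 mm high, with a knob in front. Floor 81 mm above the bench. The hollow is 20 mm deep; its walls slope in from a mouth 72 mm wide (cup 79 mm outside) to a floor 42 mm wide, centring a rounded base. z up. A seated jar has its foot here, its centre 49 mm above.
- square_jar_mid (a point): Centre (32 mm above the bench) of a bystander: a flat-bottomed jar, white plastic with a black screw cap, square body 48 x 48 mm, 64 mm high in all, standing near the round-bottomed jar. z points up.
- low_jar_mid (a point): Centre (23 mm above the bench) of a bystander: a low, flat-bottomed round jar, white plastic with a black screw cap, 62 mm in diameter, 46 mm high in all, standing near the round-bottomed jar. z points up.

How it is judged (in metres and radians):
On the way:
1. the round-bottomed jar is lowered into the hollow while the gripper still holds it (foot within 15 mm of the hollow's floor and 15 mm of its middle) (horizontal distance between round_jar_mid and mixer_hollow below 0.015 m and z of round_jar_mid in the frame of mixer_hollow between 0.035 and 0.064 m and contact force between the fingers and round_jar above 0.5 N), for 0.1 s.
At the end, for the whole second after the job is handed in: The round-bottomed jar sits in the hollow of the mixer's cup, released and at rest: its centre within 12 mm of the hollow's axis and its foot within 6 mm of the hollow's floor, upright within 10 degrees (horizontal distance between round_jar_mid and mixer_hollow below 0.012 m and z of round_jar_mid in the frame of mixer_hollow between 0.041 and 0.055 m and angle between round_jar_mid's own z axis and vertical below 0.175 rad and linear speed of round_jar below 0.02 m/s); the robot touches nothing.
It fails at once if the square flat-bottomed jar is knocked over (tilted by more than 30 degrees) (angle between square_jar_mid's own z axis and vertical above 0.52 rad).
It fails at once if the low flat-bottomed jar is knocked over (tilted by more than 30 degrees) (angle between low_jar_mid's own z axis and vertical above 0.52 rad).
It also fails if it takes over 34 s, if anything falls off the work surface, if the arm or the gripper's body presses on something with over 40 N, if the wrist force passes 120 N, or if a joint passes its speed limit or range.

ROBOT

A 7-joint arm with a two-finger parallel gripper is mounted at the origin on the work surface. World frame = base frame: x ahead of the robot, y to its left, z up, the work surface at z = 0. Lengths are in m, angles in degrees, forces in N, time in s.
With the tool pointing down it reaches from about 0.425 to 0.875 m from the base axis. Payload 4.7 kg.
Tool frame: the origin (TCP) lies at the very end of the fingers, on their centre line; the grasp point (between the pads) lies 19 mm behind it (pinch_z is the distance from the TCP to the grasp point, in m); z points along the fingers, y is the direction in which the jaws open and shut (so a half turn about z gives the same grasp; the last joint's range is limited). The gripper opens to 87 mm and grips with 3 to 60 N. Pads are 19 mm wide; open, the fingers measure 117 mm over their backs; the gripper's body (75 mm by 190 mm) begins 51 mm behind the grasp point.
Start: joints at [-66.629, 18.392, -4.016, 83.108, 1.295, 78.541, -3.26], TCP at [0.249, 0.6, 0.223] pointing down, gripper open.
Joint ranges: [-163.93, 163.93], [-17.29, 119.83], [-79.2, 71.16], [3.27, 140.29], [-89.18, 269.18], [5.43, 117.66], [-154.24, 154.24]. Speed limits (degrees/s): [147.25, 147.25, 180, 180, 180, 180, 180].

INTERFACE

Orientations are given as [roll, pitch, yaw] about the fixed x, y, z axes, in that order (R = Rz(yaw) Ry(pitch) Rx(roll)).
In Python, from cell import get_obs, read_camera, camera_params, sign_off, pinch_z gives the robot as it stands.
- The arm moves only by the shell command python3 -m handwheel 'ROWS' [FORCE]. ROWS is JSON, a list of rows, each a list of 5 numbers: the finger opening in m, from 0 to 0.087, then the shift along the tool's x, y, z in m, then the turn about the tool's z in rad. In form: [[jaw, tx, ty, tz, twist], ...]. A call has 1 to 20 rows; each row is the pose to reach, as a shift and turn from the pose commanded when the call began, along the tool's axes at that moment; what a row does not reach only later rows make up. A row lasts 1/10 s, in which the tool goes at most 50 mm and 8.59 degrees, less where a joint would pass 70% of its speed; a pose out of reach is approached as far as the arm can. A call with a gripper value outside its range is refused whole. The fingers move at their own pace and stop on an object; FORCE is the grip in N (left out, the last holds). Time passes only in rows, so rows that repeat a pose let the fingers close. It gives the time, the measured TCP pose, the force and the opening at its end, in the units of the state.
- get_obs(): the state, without advancing time (a new reading comes with each control period).
- read_camera(name): name is "scene" or "top"; returns the picture (480x640x3 uint8, blue, green, red); there is no depth.
- camera_params(name): a dict with "camera_matrix" (3x3 intrinsics, pixels), "k1" (the pictures are not rectified: a ray, as slopes to the right and down, at radius r is drawn at 1 + k1 r^2 times it, then the intrinsics apply), "R" (3x3) and "t" (3): a world point X has camera coordinates R X + t. Camera axes: x right, y down, z forward; pixel columns grow to the right and rows downward; lengths in m; the calibration is good to about 2 mm. A picture is of the moment at which its call begins. camera_params takes no time and is no camera call.
- sign_off(): hands the job in, once; it reports no verdict.
The state is a dict: "time_s": time; "qpos": joint angles; "joint_velocities": joint speeds; "effort": joint torques, N m; "tool_pos": TCP position; "tool_rot": TCP orientation; "force": force on the tool from outside, world axes, zero at the start; "wrist_torque": the same for the moment, N m; "grip_width": finger opening in m.
Only numpy, scipy, OpenCV 4.12 (cv2) and the standard library are available. Lean on these libraries where they do the work, as an engineer would, in place of code of your own. Each camera call takes 0.05 s, during which the arm holds its last target.

## Working session

There is one attempt and no reset: what is moved stays moved. The work goes in short steps, Python scripts to look and compute and a shell command to move; the robot and the scene stay as the last step left them, time stands still between calls to the robot, and variables do not carry over. Pictures are saved under pics/ and viewed, and the job is handed in when it is done.

```bash
ls; mkdir -p pics
python3 - <<'E'
from cell import *
import cv2
o=get_obs();print(o['time_s'],o['tool_pos'],o['tool_rot'],o['grip_width'],pinch_z)
for n in("scene","top"):
    cv2.imwrite(f"pics/{n}0.png",read_camera(n));print(n,camera_params(n))
E
```

```text
pics
0.0 [0.24924611 0.59972124 0.22146924] [-1.79892882e+02  6.60512082e-03  1.57440548e+02] 0.08722311196707308 0.0187
scene {'camera_matrix': array([[536.75441708,   0.        , 318.43095538],
       [  0.        , 536.75441708, 237.99929413],
       [  0.        ,   0.        ,   1.        ]]), 'k1': -0.023653822746343683, 'R': array([[ 0.84543632,  0.53406832,  0.00290694],
       [ 0.38552689, -0.60650871, -0.69535329],
       [-0.36960308,  0.58899764, -0.71866219]]), 't': array([-0.44279686, -0.14424259,  1.13784384])}
top {'camera_matrix': array([[537.38464869,   0.        , 320.0825475 ],
       [  0.        , 537.38464869, 231.0900054 ],
       [  0.        ,   0.        ,   1.        ]]), 'k1': 0.05039654913992029, 'R': array([[-0.00816953, -0.99988983, -0.01239305],
       [-0.98289429,  0.01030977, -0.18388183],
       [ 0.18398934,  0.01067883, -0.98287023]]), 't': array([-0.00460762,  0.55613296,  0.74907079])}
```

View pics/scene0.png

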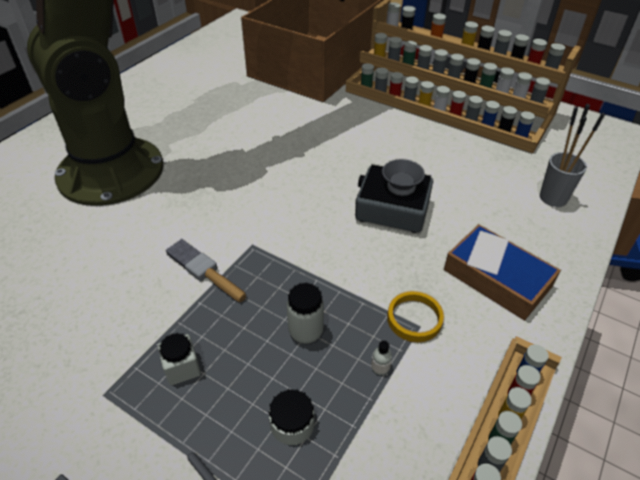

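View pics/top0.png

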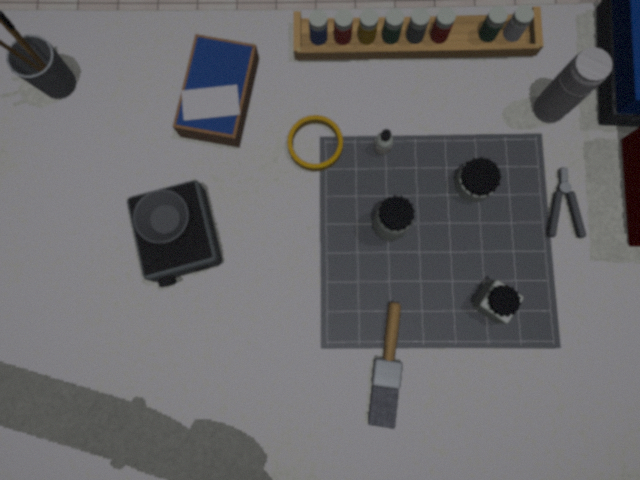

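The scene view shows the round jar at (305,313), the square jar at (180,360), the low jar at (292,418), and the mixer cup at (403,175). In the top view they are at (395,215), (498,300), (479,180) and (161,216).

```bash
cat > h.py <<'E'
import numpy as np,cv2
from cell import *
def ray(n,uv):
    p=camera_params(n);K=p["camera_matrix"]
    d=cv2.undistortPoints(np.array([[uv]],float),K,np.array([p["k1"],0,0,0,0.]))[0,0]
    R,t=np.array(p["R"]),np.array(p["t"]);return -R.T@t,R.T@np.array([d[0],d[1],1])
def onz(n,uv,z):
    c,d=ray(n,uv);return c+d*(z-c[2])/d[2]
def tri(a,b):
    (c1,d1),(c2,d2)=ray("scene",a),ray("top",b)
    s=np.linalg.lstsq(np.c_[d1,-d2],c2-c1,rcond=None)[0]
    p,q=c1+d1*s[0],c2+d2*s[1];return (p+q)/2,np.linalg.norm(p-q)
def proj(n,X):
    p=camera_params(n)
    return cv2.projectPoints(np.array(X,float).reshape(-1,3),cv2.Rodrigues(np.array(p["R"]))[0],np.array(p["t"]),p["camera_matrix"],np.array([p["k1"],0,0,0,0.]))[0][:,0]
E
python3 - <<'E'
from h import *
rois={"scene":dict(round=(280,275,335,350),sq=(150,325,210,390),low=(260,380,325,450),mix=(345,150,445,240)),
"top":dict(round=(365,190,425,245),sq=(465,270,530,330),low=(450,150,510,205),mix=(115,170,230,295))}
for n in rois:
    im=cv2.imread(f"pics/{n}0.png")
    for k,(a,b,c,d) in rois[n].items():
        cr=im[b:d,a:c]
        g=cr.max(2)
        if k!="mix":
            m=(g<38).astype(np.uint8)
            _,_,st,ce=cv2.connectedComponentsWithStats(m)
            i=1+np.argmax(st[1:,4]);print(n,k,st[i]+[a,b,0,0,0],ce[i]+[a,b])
    tiles=[cv2.resize(np.clip(im[b:d,a:c]*1.6,0,255).astype(np.uint8),(400,400*(d-b)//(c-a)))[:300] for k,(a,b,c,d) in rois[n].items() if k in("round","mix")]
    for k in("round","mix"):
        a,b,c,d=rois[n][k];cv2.imwrite(f"pics/{n}_{k}.png",cv2.resize(np.clip(im[b:d,a:c]*1.6,0,255).astype(np.uint8),None,fx=5,fy=5,interpolation=cv2.INTER_CUBIC))
a=[cv2.imread(f"pics/{n}_{k}.png") for n in rois for k in("round","mix")]
C=np.zeros((600,800,3),np.uint8)
for i,t in enumerate(a):
    s=min(400/t.shape[1],300/t.shape[0]);t=cv2.resize(t,None,fx=s,fy=s);print(i,s*5)
    y,x=300*(i//2),400*(i%2);C[y:y+t.shape[0],x:x+t.shape[1]]=t
cv2.imwrite("pics/crops.png",C)
E
```

```text
scene round [288 283  34  31 820] [304.70731707 298.25121951]
scene sq [160 333  31  29 669] [175.01793722 347.41704036]
scene low [ 269  390   47   43 1452] [291.21831956 410.57024793]
top round [379 197  35  33 906] [395.70860927 212.86203091]
top sq [488 286  32  29 695] [503.57985612 300.11366906]
top low [ 461  158   40   37 1109] [480.12804328 175.98376916]
0 4.0
1 3.333333333333333
2 5.454545454545454
3 2.4
```

View pics/crops.png

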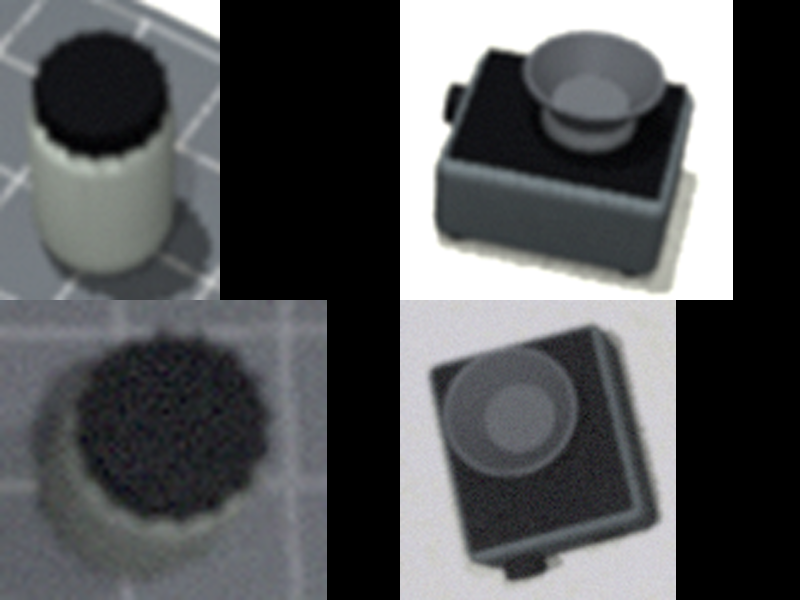

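Run:
```python
from h import *
def rep(k,s,t,z):
    p,g=tri(s,t);print(k,"tri",p.round(4),"gap",round(g,4),"scene@z",onz("scene",s,z)[:2].round(4),"top@z",onz("top",t,z)[:2].round(4))
rep("round",(304.7,298.25),(395.7,212.9),.091)
rep("sq",(175,347.4),(503.6,300.1),.058)
rep("low",(291.2,410.6),(480.1,176),.041)
rep("rim",(403,173.3),(161,216.5),.101)
rep("floor",(402.5,182),(165,219.2),.081)
# mixer top corners z .067, read from crop
im=cv2.imread("pics/top0.png")
for c in [(430,370),(595,325),(637,512),(470,560)]:
    print("corner",onz("top",((c[0]-400)/2.4+115,(c[1]-300)/2.4+170),.067)[:2].round(4))
# refine: fit ellipse to the whole jar body edges in top for body at lower band? cap circle top fit
for n,b in(("top",(379,197,35,33)),("scene",(288,283,34,31))):
    x,y,w,h=b
    im=cv2.imread(f"pics/{n}0.png")[y-4:y+h+4,x-4:x+w+4];m=(im.max(2)<38).astype(np.uint8)
    c=max(cv2.findContours(m,0,1)[0],key=len);print(n,cv2.minEnclosingCircle(c)[0][0]+x-4,cv2.fitEllipse(c))
# predicted cap extents from model position
p=tri((304.7,298.25),(395.7,212.9))[0]
a=np.linspace(0,6.28,60)
for n in("scene","top"):
  for q in(p,):
    for z0,z1,r,lab in((.081,.098,.024,"cap"),(.101,.101,.0395,"rim")):
        P=q if lab=="cap" else tri((403,173.3),(161,216.5))[0]
        X=np.concatenate([np.c_[P[0]+r*np.cos(a),P[1]+r*np.sin(a),0*a+z] for z in(z0,z1)])
        u=proj(n,X);print(n,lab,u.min(0).round(1),u.max(0).round(1))
```

```text
round tri [ 0.5746 -0.1186  0.0865] gap 0.0005 scene@z [ 0.5764 -0.1216] top@z [ 0.5738 -0.1178]
sq tri [ 0.4518 -0.2726  0.0542] gap 0.0008 scene@z [ 0.4538 -0.2743] top@z [ 0.4519 -0.2711]
low tri [ 0.6421 -0.256   0.0365] gap 0.0005 scene@z [ 0.6433 -0.2579] top@z [ 0.641  -0.2545]
rim tri [0.5716 0.215  0.0931] gap 0.0001 scene@z [0.5751 0.2057] top@z [0.57   0.2126]
floor tri [0.5725 0.2159 0.0719] gap 0.0006 scene@z [0.5766 0.2059] top@z [0.5703 0.213 ]
corner [0.604  0.2735]
corner [0.6317 0.1735]
corner [0.5147 0.1443]
corner [0.4869 0.243 ]
top 396.01282119750977 ((20.71680450439453, 19.88593292236328), (32.23197555541992, 34.008819580078125), 94.17809295654297)
scene 304.5 ((20.704730987548828, 19.247983932495117), (29.973773956298828, 32.95165252685547), 93.6431655883789)
scene cap [288.3 280.7] [321.1 313.7]
scene rim [381.9 156.7] [425.3 183.9]
top cap [378.6 194.7] [414.  230.2]
top rim [130.9 188.1] [187.6 243.1]
```

```bash
cat >> h.py <<'E'
from scipy.spatial.transform import Rotation as Rn
def delta(x,y,z):
    o=get_obs();R=Rn.from_euler("xyz",o["tool_rot"],degrees=True).as_matrix()
    print(round(o["time_s"],2),"pos",o["tool_pos"].round(4),"rot",np.round(o["tool_rot"],2),"w",round(o["grip_width"],4),"F",np.round(o["force"],2))
    print("tool delta",(R.T@(np.array([x,y,z])-o["tool_pos"])).round(4))
E
python3 -c "
from h import *
delta(.574,-.118,.2)
p=proj('top',[.574,-.118,.2]);print(p)"
```

```text
0.1 pos [0.2493 0.5998 0.2215] rot [-1.7990e+02  1.0000e-02  1.5744e+02] w 0.087 F [ 0.25  0.08 -0.43]
tool delta [-0.5753 -0.5382  0.0225]
[[407.11315016 193.36337856]]
```

```bash
python3 -m handwheel '[[0.087,-0.02,-0.018,0,0],[0.087,-0.05,-0.046,0,0],[0.087,-0.08,-0.075,0,0],[0.087,-0.11,-0.1,0,0],[0.087,-0.14,-0.13,0,0],[0.087,-0.17,-0.16,0,0],[0.087,-0.2,-0.187,0,0],[0.087,-0.23,-0.215,0,0],[0.087,-0.26,-0.243,0,0],[0.087,-0.29,-0.271,0,0],[0.087,-0.32,-0.3,0,0],[0.087,-0.35,-0.327,0,0],[0.087,-0.38,-0.355,0,0],[0.087,-0.41,-0.384,0,0],[0.087,-0.44,-0.412,0,0],[0.087,-0.47,-0.44,0,0],[0.087,-0.5,-0.468,0,0],[0.087,-0.52,-0.49,0,0],[0.087,-0.54,-0.505,0,0],[0.087,-0.55,-0.515,0,0]]' 20; python3 -c "
from h import *
delta(.574,-.118,.2)"
```

```text
time_s: 2.1
tool_pos: [0.56, -0.0889, 0.2221]
tool_rot: [-179.9, 0.0, 157.3]
force: [-0.6, -0.4, -0.2]
grip_width: 0.087
2.1 pos [ 0.56   -0.0889  0.2221] rot [-179.93    0.    157.28] w 0.087 F [-0.57 -0.36 -0.17]
tool delta [-0.0241 -0.0214  0.0222]
```

```bash
python3 -m handwheel '[[0.087,-0.012,-0.01,0,0],[0.087,-0.024,-0.021,0.01,0],[0.087,-0.024,-0.021,0.03,0],[0.087,-0.024,-0.021,0.05,0],[0.087,-0.024,-0.021,0.06,0],[0.087,-0.024,-0.021,0.06,0]]'; python3 -c "
from h import *
delta(.574,-.118,.039)
for n in ('scene','top'):
    im=read_camera(n);cv2.imwrite('pics/%s1.png'%n,im)
    u=proj(n,[get_obs()['tool_pos'],[.574,-.118,.098]]);print(n,u)
    for p in u: cv2.circle(im,tuple(int(round(v)) for v in p),2,(0,0,255),-1)
    a,b=(200,200) if n=='scene' else (290,110)
    cv2.imwrite('pics/%s1c.png'%n,cv2.resize(im[b:b+200,a:a+200],None,fx=3,fy=3))"
```

```text
time_s: 2.7
tool_pos: [0.5726, -0.1146, 0.1608]
tool_rot: [-179.9, -0.2, 157.4]
force: [0.2, 0.5, -0.4]
grip_width: 0.0871
2.7 pos [ 0.5726 -0.1146  0.1608] rot [-179.93   -0.19  157.45] w 0.0871 F [ 0.22  0.46 -0.37]
tool delta [-0.003  -0.0025  0.1218]
scene [[304.84681235 262.38301293]
 [304.60071427 292.95617563]]
top [[400.4770879  200.57494737]
 [396.45053106 211.70210145]]
```

View pics/scene1c.png

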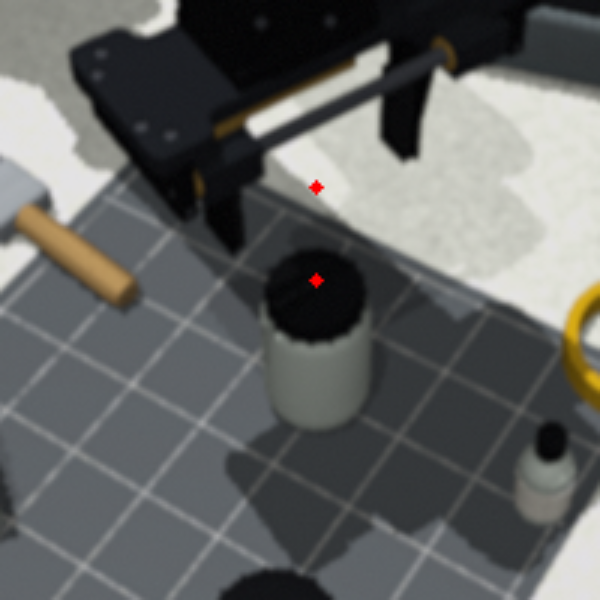

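View pics/top1c.png

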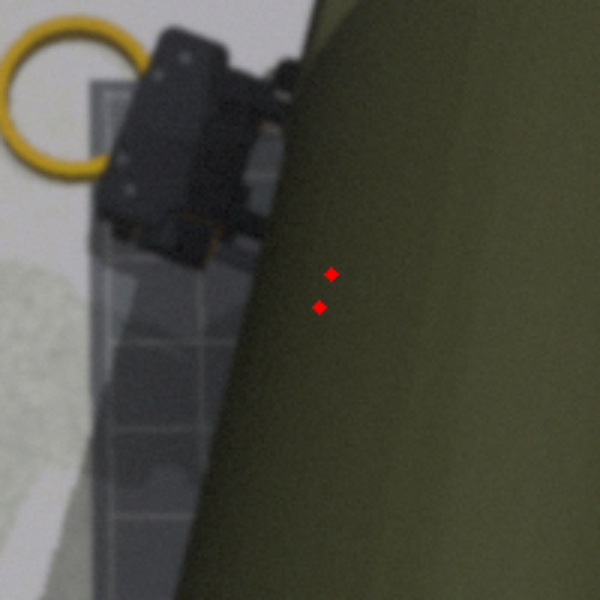

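The scene view shows the open fingers straddling the jar, with the tip midpoint near (306,268). The calibrated TCP falls within a few px of that. The top view is blocked by the arm, so I'm descending partway and checking again.

```bash
python3 -m handwheel '[[0.087,0,0,0.01,0],[0.087,0,0,0.025,0],[0.087,0,0,0.04,0],[0.087,0,0,0.05,0],[0.087,0,0,0.05,0],[0.087,0,0,0.05,0],[0.087,0,0,0.05,0]]'; python3 -c "
from h import *
delta(.574,-.118,.039)
im=read_camera('scene')
cv2.imwrite('pics/scene2.png',cv2.resize(im[200:400,200:400],None,fx=3,fy=3))"
```

```text
time_s: 3.5
tool_pos: [0.5743, -0.1151, 0.1131]
tool_rot: [180.0, 0.1, 157.4]
force: [0.5, -0.3, -0.3]
grip_width: 0.087
3.5 pos [ 0.5743 -0.1151  0.1131] rot [1.7998e+02 6.0000e-02 1.5743e+02] w 0.087 F [ 0.54 -0.31 -0.28]
tool delta [-0.0007 -0.0028  0.0741]
```

View pics/scene2.png

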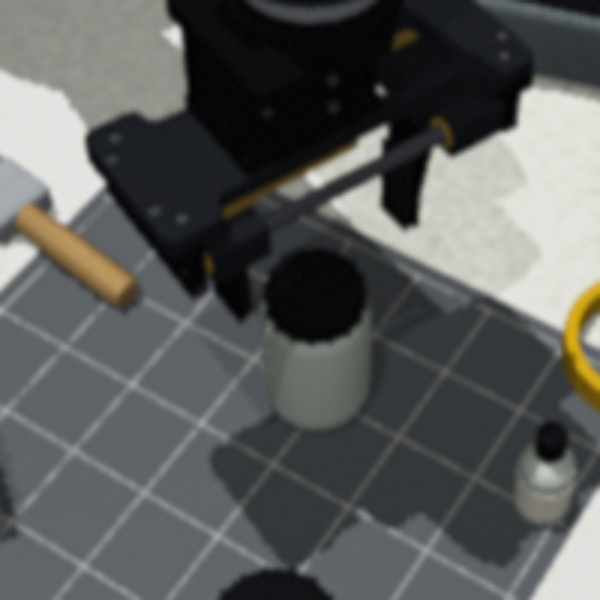

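The fingers straddle the cap. The tip midpoint is about (307,290) and the cap about (305,295), so the gripper sits roughly 3 mm too far in +y, which matches the computed delta. I'll correct that and go down.

```bash
python3 -m handwheel '[[0.087,0,-0.003,0,0],[0.087,0,-0.003,0.01,0],[0.087,0,-0.003,0.025,0],[0.087,0,-0.003,0.04,0],[0.087,0,-0.003,0.055,0],[0.087,0,-0.003,0.068,0],[0.087,0,-0.003,0.074,0],[0.087,0,-0.003,0.074,0],[0.087,0,-0.003,0.074,0]]'; python3 -c "
from h import *
delta(.574,-.118,.039)
im=read_camera('scene')
cv2.imwrite('pics/scene3.png',cv2.resize(im[200:400,200:400],None,fx=3,fy=3))"
```

```text
time_s: 4.45
tool_pos: [0.573, -0.1179, 0.0388]
tool_rot: [-180.0, 0.0, 157.4]
force: [-0.0, -0.9, 0.9]
grip_width: 0.0872
4.45 pos [ 0.573  -0.1179  0.0388] rot [-1.8000e+02  3.0000e-02  1.5743e+02] w 0.0872 F [-0.03 -0.9   0.9 ]
tool delta [-0.001   0.0003 -0.0002]
```

View pics/scene3.png

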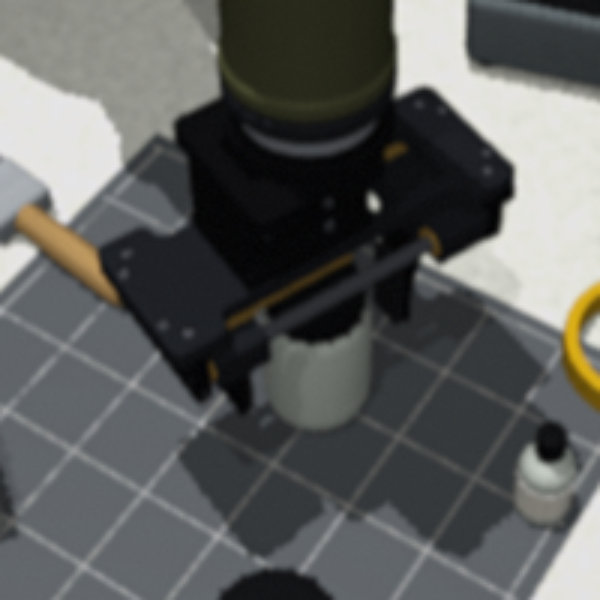

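The fingers are either side of the body, with tips at (333,307) and (281,337) and the jar axis at column 306. Now closing.

```bash
python3 -m handwheel '[[0.07,0,0,0,0],[0.06,0,0,0,0],[0.05,0,0,0,0],[0.045,0,0,0,0],[0.045,0,0,0,0],[0.045,0,0,0,0],[0.045,0,0,0,0],[0.045,0,0,0,0]]' 25; python3 -m handwheel '[[0.045,0,0,0,0],[0.045,0,0,-0.01,0],[0.045,0,0,-0.02,0],[0.045,0,0,-0.03,0],[0.045,0,0,-0.03,0]]'; python3 -c "
from h import *
delta(.574,-.118,.039)
im=read_camera('scene')
cv2.imwrite('pics/scene4.png',cv2.resize(im[200:400,200:400],None,fx=3,fy=3))"
```

```text
time_s: 5.3
tool_pos: [0.5728, -0.1178, 0.0387]
tool_rot: [180.0, 0.0, 157.4]
force: [-0.0, -0.6, 1.0]
grip_width: 0.0555
time_s: 5.8
tool_pos: [0.5741, -0.118, 0.0707]
tool_rot: [179.9, 0.2, 157.4]
force: [0.3, 0.2, -1.5]
grip_width: 0.0553
5.8 pos [ 0.5741 -0.118   0.0707] rot [179.92   0.2  157.44] w 0.0553 F [ 0.3   0.22 -1.48]
tool delta [ 0.0002 -0.0001  0.0317]
```

View pics/scene4.png

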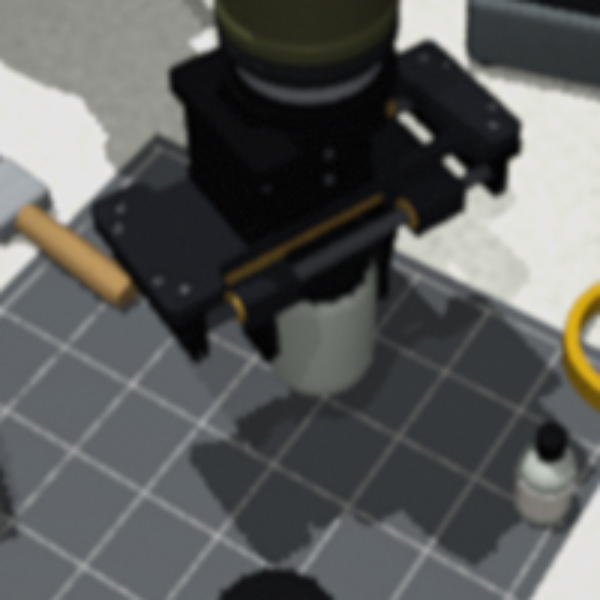

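Lifted cleanly, with a 55 mm opening and the jar hanging upright. Raising it and moving to hover beside and above the cup.

```bash
python3 -m handwheel '[[0.045,0,0,-0.01,0],[0.045,0,0,-0.03,0],[0.045,0,0,-0.05,0],[0.045,0,0,-0.07,0],[0.045,0,0,-0.09,0],[0.045,0,0,-0.105,0],[0.045,0.007,0.017,-0.11,0],[0.045,0.018,0.042,-0.11,0],[0.045,0.03,0.07,-0.11,0],[0.045,0.043,0.1,-0.11,0],[0.045,0.056,0.13,-0.11,0],[0.045,0.069,0.16,-0.11,0],[0.045,0.082,0.19,-0.11,0],[0.045,0.095,0.22,-0.11,0],[0.045,0.106,0.245,-0.11,0],[0.045,0.115,0.268,-0.11,0],[0.045,0.123,0.287,-0.11,0],[0.045,0.129,0.3,-0.11,0],[0.045,0.131,0.304,-0.11,0],[0.045,0.131,0.304,-0.11,0]]';python3 -m handwheel '[[0.045,0,0,0,0],[0.045,0,0,0,0],[0.045,0,0,0,0]]'; python3 -c "
from h import *
delta(.570,.213,.155)
for n,a,b in (('scene',320,60),('top',80,120)):
    im=read_camera(n);cv2.imwrite('pics/%s5f.png'%n,im)
    cv2.imwrite('pics/%s5.png'%n,cv2.resize(im[b:b+200,a:a+200],None,fx=3,fy=3))"
```

```text
time_s: 7.85
tool_pos: [0.5682, 0.2132, 0.1784]
tool_rot: [-180.0, -0.0, 157.5]
force: [-0.5, 0.2, -2.0]
grip_width: 0.0554
time_s: 8.15
tool_pos: [0.5686, 0.2121, 0.1787]
tool_rot: [-180.0, 0.0, 157.3]
force: [-0.3, -0.2, -2.3]
grip_width: 0.0557
8.15 pos [0.5686 0.2121 0.1787] rot [-1.8000e+02  1.0000e-02  1.5734e+02] w 0.0557 F [-0.32 -0.2  -2.3 ]
tool delta [-0.0009  0.0014  0.0237]
```

View pics/scene5.png

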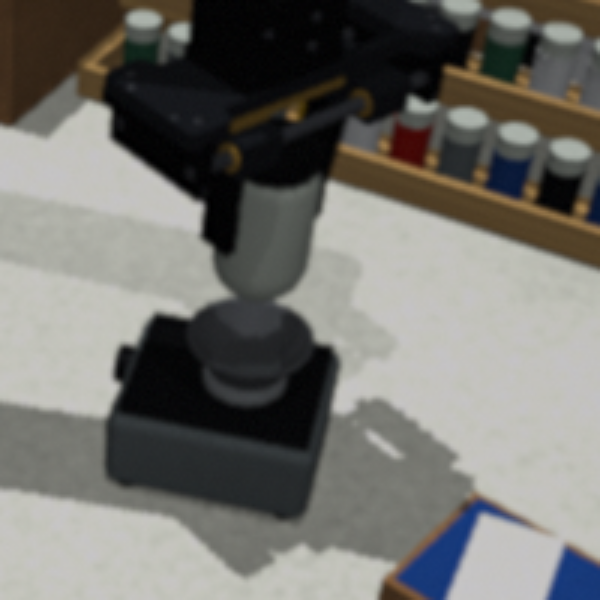

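View pics/top5.png

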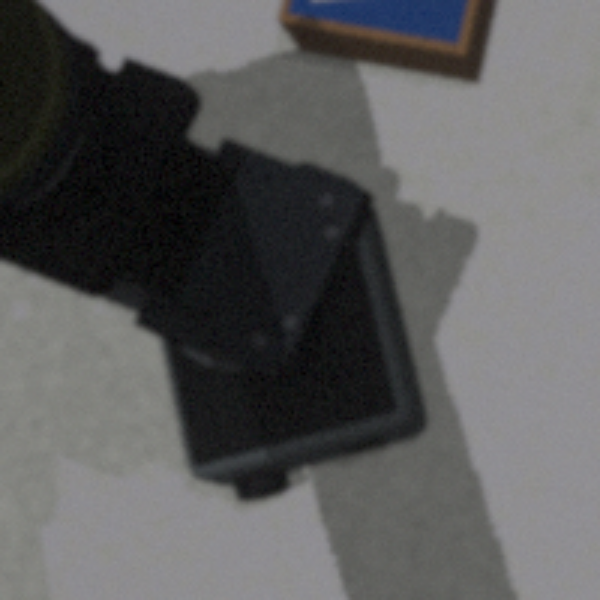

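Run:
```python
from h import *
im=cv2.imread("pics/scene5f.png")
a=np.linspace(0,6.283,120)
t=get_obs()["tool_pos"]
def circ(c,r,z): return proj("scene",np.c_[c[0]+r*np.cos(a),c[1]+r*np.sin(a),0*a+z])
f=t[2]-.039
for n,c in(("tool",t),):
    for r,h in((.028,.035),(.028,.021),(.017,0)):
        u=circ(c,r,f+h);print("jar pred",h,u.min(0).round(1),u.max(0).round(1))
for c in((.570,.213),(.5716,.215),(.575,.2057)):
    u=circ(c,.0395,.101);print("rim pred",c,u.min(0).round(1),u.max(0).round(1), "ctr",proj("scene",[*c,.101]))
g=cv2.GaussianBlur(cv2.cvtColor(im,6),(3,3),0).astype(int)
for r in range(128,166,2):
    print(r,g[r,380:436:1].tolist())
```

```text
jar pred 0.035 [390.  127.3] [422.5 146.3]
jar pred 0.021 [389.2 133.9] [421.4 153. ]
jar pred 0 [394.3 147.2] [413.5 158.8]
rim pred (0.57, 0.213) [380.6 157. ] [424.  184.2] ctr [[402.22988258 170.20085482]]
rim pred (0.5716, 0.215) [381.9 156.7] [425.3 183.9] ctr [[403.50177018 169.91682758]]
rim pred (0.575, 0.2057) [381.1 159.9] [424.9 187.5] ctr [[402.94173132 173.27059007]]
128 [195, 195, 194, 191, 185, 177, 162, 125, 70, 23, 4, 2, 3, 4, 3, 4, 4, 4, 12, 30, 51, 68, 76, 78, 78, 79, 80, 81, 81, 82, 83, 84, 87, 90, 91, 92, 91, 90, 89, 87, 85, 83, 81, 77, 70, 61, 74, 117, 164, 188, 194, 194, 194, 193, 192, 190]
130 [195, 195, 195, 196, 196, 193, 176, 134, 73, 23, 4, 2, 3, 3, 3, 3, 4, 6, 15, 34, 55, 70, 76, 78, 78, 79, 80, 80, 81, 81, 82, 83, 85, 88, 90, 90, 90, 89, 87, 86, 84, 82, 79, 75, 69, 70, 95, 139, 176, 191, 194, 194, 194, 194, 193, 193]
132 [195, 195, 195, 195, 195, 189, 165, 113, 54, 15, 3, 3, 4, 3, 3, 3, 3, 6, 16, 35, 57, 71, 76, 78, 79, 79, 80, 80, 81, 82, 82, 83, 86, 89, 90, 90, 89, 88, 86, 85, 83, 81, 78, 78, 88, 114, 149, 177, 191, 194, 194, 194, 193, 193, 193, 193]

[... 3361 characters left out ...]
95, 86, 80, 75, 70, 65, 61, 60, 60, 60, 60, 60, 61, 62, 64, 67, 76, 94, 119, 140, 153, 161, 166, 169, 171, 172, 172, 172, 171, 171, 172, 174, 174, 174, 172, 170, 170, 171, 172, 172, 171, 172]
162 [190, 184, 177, 172, 166, 155, 139, 119, 95, 74, 63, 58, 57, 57, 56, 56, 56, 57, 58, 58, 59, 61, 61, 61, 62, 62, 61, 62, 63, 63, 65, 70, 80, 90, 99, 109, 123, 141, 157, 166, 170, 172, 173, 174, 173, 173, 173, 172, 171, 170, 170, 171, 171, 171, 172, 173]
164 [171, 176, 175, 164, 136, 99, 68, 49, 41, 37, 37, 41, 47, 52, 55, 56, 57, 58, 58, 59, 60, 61, 62, 62, 62, 62, 62, 61, 60, 60, 59, 59, 58, 56, 53, 51, 56, 71, 93, 118, 141, 160, 171, 175, 175, 174, 173, 172, 171, 170, 169, 169, 169, 170, 172, 173]
```

Run:
```python
from h import *
a=np.linspace(0,6.283,200);t=get_obs()["tool_pos"];f=t[2]-.039
for nm,prof in(("ell",lambda h:.017+.011*np.sqrt(1-((.021-h)/.021)**2)),("circ24",lambda h:np.where(h>=0,np.sqrt(np.maximum(.028**2-((.021-h)*.785*1.33*1.019)**2*.64,0)),0))):
    P=[]
    for h in np.r_[np.linspace(0,.021,15),.03]:
        r=float(prof(h));P.append(proj("scene",np.c_[t[0]+r*np.cos(a),t[1]+r*np.sin(a),0*a+f+h]))
    H=cv2.convexHull(np.concatenate(P).astype(np.float32))
    m=np.zeros((2000,2000),np.uint8)
    cv2.fillPoly(m,[np.round((H-[360,80])*20).astype(np.int32)],1)
    print(nm,float(prof(0.)),"bottom",H[:,0,1].max())
    for r in(144,148,150,152,154,156,158):
        x=np.flatnonzero(m[int((r-80)*20)]);print(r,x[0]/20+360,x[-1]/20+360,"w",(x[-1]-x[0])/20) if len(x) else 0
```

```text
ell 0.017 bottom 159.5798
144 389.1 421.4 w 32.3
148 389.5 420.7 w 31.2
150 390.05 420.0 w 29.95
152 390.95 419.05 w 28.1
154 392.25 417.65 w 25.4
156 394.25 415.75 w 21.5
158 397.7 412.75 w 15.05
circ24 0.02155330879337517 bottom 160.43156
144 389.1 421.35 w 32.25
148 389.5 420.7 w 31.2
150 390.0 420.0 w 30.0
152 390.8 419.05 w 28.25
154 391.85 417.75 w 25.9
156 393.35 416.1 w 22.75
158 395.85 413.8 w 17.95
```

```bash
python3 - <<'E'
from h import *
im=cv2.imread("pics/scene0.png");g=cv2.cvtColor(im,6).astype(int)
print("scene col403 rows152-200",g[152:200,402:405].mean(1).round().astype(int).tolist())
print("scene row171-174",g[171:174,374:432].mean(0).round().astype(int).tolist())
b=cv2.cvtColor(cv2.imread("pics/top0.png"),6).astype(int)
print("top row217 c120-",b[214:219,120:200].mean(0).round().astype(int).tolist())
print("top col161 r180-",b[180:255,159:164].mean(1).round().astype(int).tolist())
a=np.linspace(0,6.283,200)
c=camera_params("top");print("campos",-np.array(c["R"]).T@np.array(c["t"]));c=camera_params("scene");print(-np.array(c["R"]).T@np.array(c["t"]))
E
python3 -c "
import cv2
a=cv2.imread('pics/scene0.png')[150:245,345:445];cv2.imwrite('pics/mixs.png',cv2.convertScaleAbs(cv2.resize(a,None,fx=6,fy=6,interpolation=2),alpha=2.2))"
```

```text
scene col403 rows152-200 [186, 186, 187, 187, 188, 182, 160, 117, 82, 68, 67, 67, 69, 68, 69, 69, 68, 68, 68, 69, 71, 74, 75, 75, 75, 75, 75, 75, 75, 75, 75, 76, 72, 58, 36, 24, 23, 31, 48, 59, 63, 61, 51, 32, 15, 5, 7, 7]
scene row171-174 [12, 12, 13, 12, 12, 10, 13, 25, 46, 59, 55, 49, 50, 50, 51, 52, 55, 55, 55, 57, 59, 61, 62, 64, 68, 70, 71, 72, 72, 71, 70, 67, 66, 66, 65, 64, 65, 64, 64, 64, 64, 62, 61, 62, 61, 60, 59, 58, 63, 84, 126, 165, 182, 185, 186, 185, 186, 186]
top row217 c120- [130, 129, 128, 129, 128, 130, 128, 126, 119, 103, 77, 56, 47, 56, 60, 56, 55, 52, 51, 52, 52, 51, 52, 52, 51, 51, 53, 50, 51, 52, 57, 62, 64, 65, 65, 66, 64, 65, 66, 66, 66, 65, 65, 65, 65, 66, 64, 64, 66, 66, 65, 65, 66, 65, 65, 65, 65, 66, 62, 55, 49, 47, 47, 48, 46, 50, 54, 57, 47, 33, 23, 23, 22, 22, 26, 25, 23, 27, 28, 25]
top col161 r180- [131, 129, 129, 129, 128, 128, 127, 117, 98, 78, 67, 62, 55, 54, 55, 54, 55, 54, 54, 53, 54, 53, 53, 54, 56, 57, 64, 65, 65, 67, 65, 64, 66, 67, 65, 66, 65, 66, 65, 64, 65, 65, 64, 62, 64, 65, 65, 65, 65, 64, 63, 64, 59, 51, 47, 43, 45, 42, 44, 45, 50, 55, 50, 40, 30, 25, 23, 24, 24, 28, 23, 22, 26, 24, 25]
campos [ 0.40876123 -0.01833992  0.83844502]
[ 0.85051654 -0.52118794  0.71871297]
```

View pics/mixs.png

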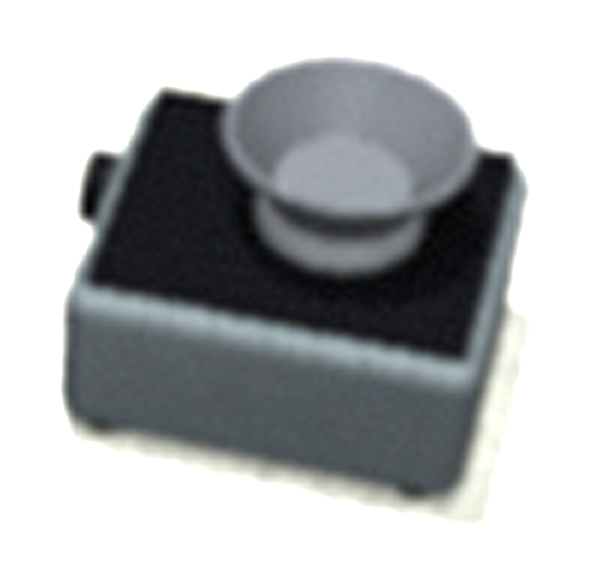

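```bash
python3 -m handwheel '[[0.045,-0.0035,-0.0025,0,0],[0.045,-0.0035,-0.0025,0.01,0],[0.045,-0.0035,-0.0025,0.02,0],[0.045,-0.0035,-0.0025,0.03,0],[0.045,-0.0035,-0.0025,0.035,0],[0.045,-0.0035,-0.0025,0.035,0],[0.045,-0.0035,-0.0025,0.035,0],[0.045,-0.0035,-0.0025,0.035,0]]'; python3 -c "
from h import *
delta(.571,.2085,.12)
im=read_camera('scene');cv2.imwrite('pics/scene6f.png',im)
cv2.imwrite('pics/scene6.png',cv2.convertScaleAbs(cv2.resize(im[100:220,350:450],None,fx=5,fy=5,interpolation=2),alpha=1.8))"
```

```text
time_s: 9.05
tool_pos: [0.571, 0.2098, 0.1441]
tool_rot: [180.0, 0.0, 157.4]
force: [-0.5, -0.5, -1.8]
grip_width: 0.0552
9.05 pos [0.571  0.2098 0.1441] rot [1.7996e+02 4.0000e-02 1.5744e+02] w 0.0552 F [-0.51 -0.48 -1.78]
tool delta [-0.0005 -0.0012  0.0241]
```

View pics/scene6.png

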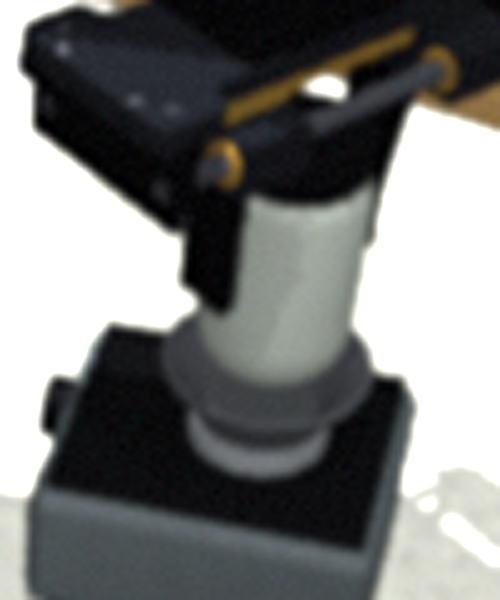

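The jar foot is just over the rim, with its bottom at (403.6,177) against an expected 176.8 for an aligned jar, and the rim centre at column 403–403.6. That is within about 2 mm. Lowering while watching the force.

```bash
python3 -m handwheel '[[0.045,0,0,0.004,0],[0.045,0,0,0.008,0],[0.045,0,0,0.012,0],[0.045,0,0,0.014,0],[0.045,0,0,0.014,0],[0.045,0,0,0.014,0]]';python3 -m handwheel '[[0.045,0,0,0.002,0],[0.045,0,0,0.004,0],[0.045,0,0,0.004,0],[0.045,0,0,0.004,0]]'; python3 -c "
from h import *
delta(.571,.2085,.12)"
```

```text
time_s: 9.7
tool_pos: [0.5707, 0.2096, 0.1296]
tool_rot: [180.0, 0.0, 157.4]
force: [-0.3, 1.2, -0.9]
grip_width: 0.0555
time_s: 10.1
tool_pos: [0.5706, 0.2096, 0.1255]
tool_rot: [-180.0, -0.0, 157.4]
force: [-0.2, -0.4, -1.6]
grip_width: 0.0557
10.1 pos [0.5706 0.2096 0.1255] rot [-180.     -0.    157.44] w 0.0557 F [-0.19 -0.4  -1.6 ]
tool delta [-0.0008 -0.0009  0.0055]
```

No contact yet, with the foot about 5 mm above the floor. Continuing in small steps.

```bash
python3 -m handwheel '[[0.045,0,0,0.001,0],[0.045,0,0,0.002,0],[0.045,0,0,0.002,0],[0.045,0,0,0.002,0]]';python3 -m handwheel '[[0.045,0,0,0.001,0],[0.045,0,0,0.0015,0],[0.045,0,0,0.0015,0],[0.045,0,0,0.0015,0]]';python3 -m handwheel '[[0.045,0,0,0.001,0],[0.045,0,0,0.0015,0],[0.045,0,0,0.0015,0],[0.045,0,0,0.0015,0]]'
```

```text
time_s: 10.5
tool_pos: [0.5706, 0.2096, 0.1236]
tool_rot: [180.0, 0.0, 157.4]
force: [-0.8, 0.2, -1.6]
grip_width: 0.0553
time_s: 10.9
tool_pos: [0.5706, 0.2096, 0.1221]
tool_rot: [180.0, 0.0, 157.4]
force: [-0.3, -0.5, -1.9]
grip_width: 0.0555
time_s: 11.3
tool_pos: [0.5706, 0.2105, 0.1209]
tool_rot: [179.9, -0.0, 157.5]
force: [-0.0, 2.5, 1.2]
grip_width: 0.0554
```

First contact is at TCP z 0.121, about 1 mm above home. The push is toward +y, so I'm yielding that way.

```bash
python3 -m handwheel '[[0.045,0.0005,0.0015,0,0],[0.045,0.0005,0.0015,0,0],[0.045,0.0005,0.0015,0,0]]';python3 -m handwheel '[[0.045,0,0,0.0005,0],[0.045,0,0,0.001,0],[0.045,0,0,0.001,0],[0.045,0,0,0.001,0]]'
```

```text
time_s: 11.6
tool_pos: [0.5707, 0.2111, 0.1204]
tool_rot: [-180.0, -0.0, 157.4]
force: [-0.2, 1.2, -1.0]
grip_width: 0.0554
time_s: 12.0
tool_pos: [0.5706, 0.2115, 0.1197]
tool_rot: [180.0, -0.0, 157.4]
force: [-1.7, 2.6, 0.8]
grip_width: 0.0556
```

```bash
python3 -m handwheel '[[0.045,0.001,0.0007,0,0],[0.045,0.001,0.0007,0,0],[0.045,0.001,0.0007,0,0]]';python3 -m handwheel '[[0.045,0,0,0.0005,0],[0.045,0,0,0.001,0],[0.045,0,0,0.001,0],[0.045,0,0,0.001,0]]';  python3 -c "
from h import *
delta(.571,.2085,.12)
im=read_camera('scene');cv2.imwrite('pics/scene7f.png',im)
cv2.imwrite('pics/scene7.png',cv2.convertScaleAbs(cv2.resize(im[100:220,350:450],None,fx=5,fy=5,interpolation=2),alpha=1.8))"
```

```text
time_s: 12.3
tool_pos: [0.5704, 0.2117, 0.1197]
tool_rot: [-180.0, 0.0, 157.4]
force: [-1.4, -0.3, 0.1]
grip_width: 0.0553
time_s: 12.7
tool_pos: [0.5705, 0.2118, 0.1196]
tool_rot: [180.0, 0.0, 157.4]
force: [-2.6, -0.9, 6.0]
grip_width: 0.0554
12.7 pos [0.5705 0.2118 0.1196] rot [1.7998e+02 5.0000e-02 1.5741e+02] w 0.0554 F [-2.63 -0.94  6.03]
tool delta [-0.0017 -0.0028 -0.0004]
```

View pics/scene7.png

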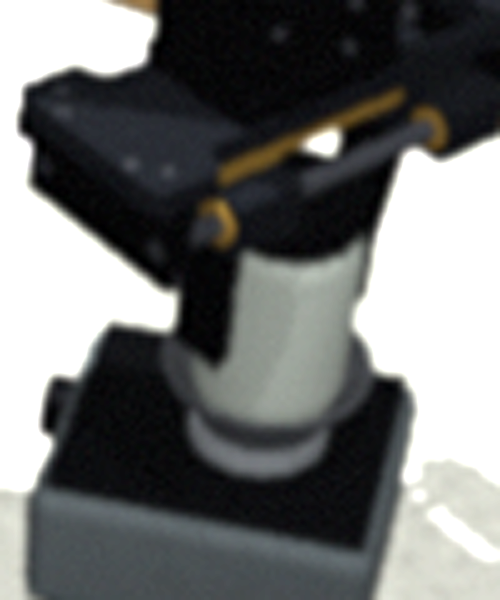

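The jar is down in the cup and upright. TCP z stops at 0.1196 (expected home 0.1197) with about 8 N of support, so it is seated while still held. Now I'll open slowly and check before retreating.

```bash
python3 -m handwheel '[[0.045,0,0,-0.0005,0],[0.045,0,0,-0.0005,0],[0.056,0,0,-0.0005,0],[0.058,0,0,-0.0005,0],[0.06,0,0,-0.0005,0],[0.064,0,0,-0.0005,0],[0.07,0,0,-0.0005,0],[0.078,0,0,-0.0005,0],[0.087,0,0,-0.0005,0],[0.087,0,0,-0.0005,0],[0.087,0,0,-0.0005,0]]';  python3 -c "
from h import *
im=read_camera('scene');cv2.imwrite('pics/scene8f.png',im)
cv2.imwrite('pics/scene8.png',cv2.convertScaleAbs(cv2.resize(im[100:220,350:450],None,fx=5,fy=5,interpolation=2),alpha=1.8))"
```

```text
time_s: 13.85
tool_pos: [0.5701, 0.2122, 0.1191]
tool_rot: [180.0, 0.0, 157.4]
force: [0.1, 0.7, 0.2]
grip_width: 0.086
```

View pics/scene8.png

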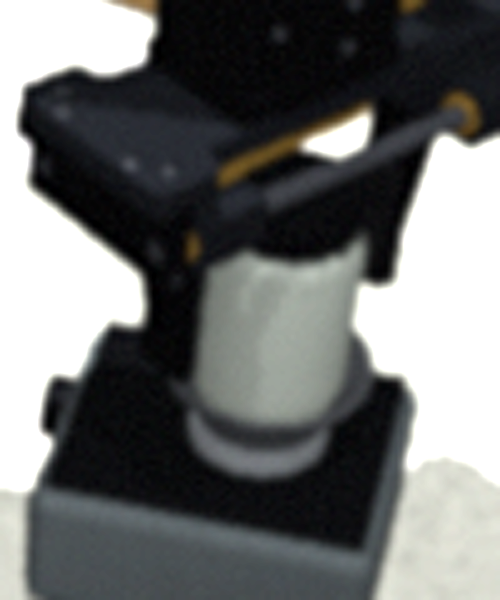

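The jar stayed put, standing at about (405,166), and both fingers are clear. Retreating straight up, then away to unblock the top view.

```bash
python3 -m handwheel '[[0.087,0,0,-0.005,0],[0.087,0,0,-0.015,0],[0.087,0,0,-0.03,0],[0.087,0,0,-0.05,0],[0.087,0,0,-0.07,0],[0.087,0,0,-0.09,0],[0.087,0,0,-0.11,0],[0.087,0,0,-0.12,0],[0.087,0.02,0.02,-0.12,0],[0.087,0.05,0.05,-0.12,0],[0.087,0.08,0.08,-0.12,0],[0.087,0.11,0.11,-0.12,0],[0.087,0.14,0.14,-0.12,0],[0.087,0.17,0.17,-0.12,0],[0.087,0.19,0.19,-0.12,0],[0.087,0.21,0.21,-0.12,0],[0.087,0.22,0.22,-0.12,0],[0.087,0.22,0.22,-0.12,0]]';  python3 -c "
from h import *
im=read_camera('scene');cv2.imwrite('pics/scene9f.png',im)
t=read_camera('top');cv2.imwrite('pics/top9f.png',t)
A=cv2.resize(im[100:250,345:445],(400,600),interpolation=2);B=cv2.resize(t[150:300,110:210],(400,600),interpolation=2)
cv2.imwrite('pics/fin.png',cv2.convertScaleAbs(np.hstack([A,B]),alpha=1.7))
cv2.imwrite('pics/fin_full.png',np.vstack([cv2.resize(im,(400,300)),cv2.resize(t,(400,300))]))"
```

```text
time_s: 15.7
tool_pos: [0.4495, 0.5019, 0.2388]
tool_rot: [-180.0, -0.1, 157.7]
force: [1.1, -0.4, -0.7]
grip_width: 0.0871
```

View pics/fin.png

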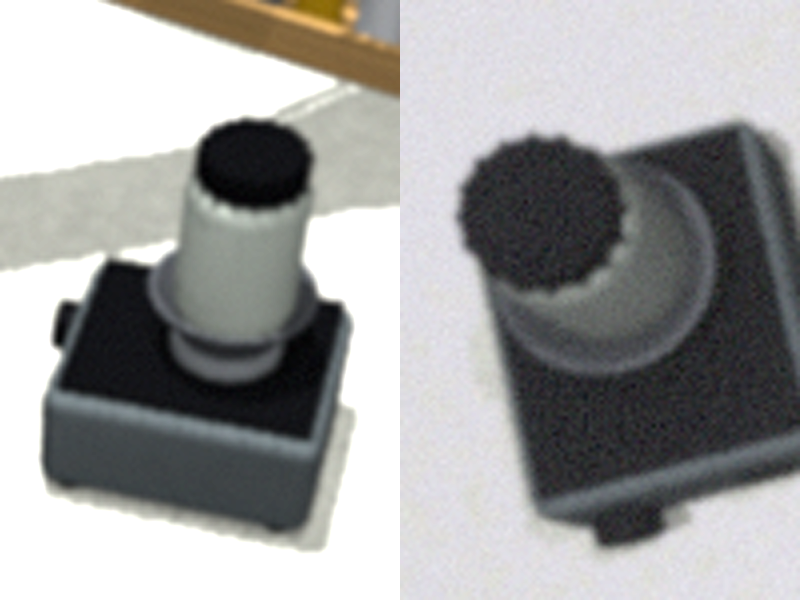

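View pics/fin_full.png

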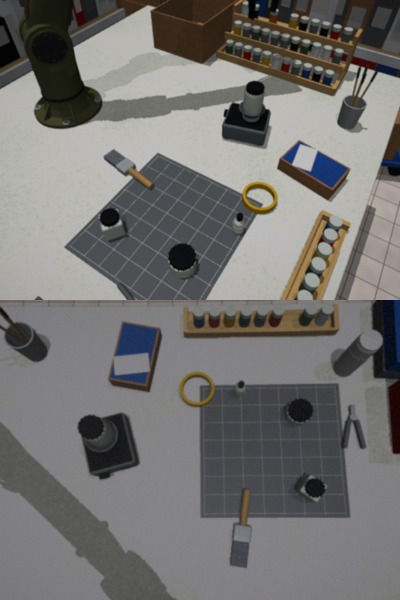

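Run:
```python
from h import *
C=[]
for n,(a,b,c,d) in(("scene",(380,120,430,160)),("top",(118,175,172,228))):
    m=(cv2.imread(f"pics/{n}9f.png")[b:d,a:c].max(2)<36).astype(np.uint8)
    m=cv2.morphologyEx(m,cv2.MORPH_OPEN,np.ones((7,7),np.uint8))
    _,_,st,ce=cv2.connectedComponentsWithStats(m);i=1+np.argmax(st[1:,4]);C.append(ce[i]+[a,b]);print(n,C[-1],st[i])
print("cap",tri(*C),"rim",tri((402.9,172.2),(159.3,215.8)))
print("scene@",onz("scene",C[0],.172)[:2],onz("scene",(402.9,172.2),.101)[:2],"top@",onz("top",C[1],.172)[:2],onz("top",(159.3,215.8),.101)[:2])
o=get_obs();print(o["time_s"],np.abs(o["joint_velocities"]).max())
```

```text
scene [408.13580247 140.90946502] [ 15  11  27  21 486]
top [145.71512195 202.9404878 ] [   9   11   38   35 1025]
cap (array([0.57334931, 0.21197019, 0.16784533]), np.float64(0.00010050623363087726)) rim (array([0.57151407, 0.21622867, 0.09517455]), np.float64(0.0018535654157445793))
scene@ [0.57546721 0.20649343] [0.57358082 0.20843819] top@ [0.57228811 0.21050893] [0.57099115 0.21501838]
15.8 1.1320083457243881
```

The cap's triangulated height is 0.168 m, which is what a seated jar should give (0.081 + 0.087). The cap is within 3–5 mm of the rim axis in both views, and both bystander jars are standing. I'll let the arm settle and hand in.

```bash
python3 -m handwheel '[[0.087,0,0,0,0],[0.087,0,0,0,0],[0.087,0,0,0,0]]'; python3 -c "
from cell import sign_off
print(sign_off())"
```

```text
time_s: 16.1
tool_pos: [0.4522, 0.4987, 0.2394]
tool_rot: [180.0, 0.0, 157.3]
force: [0.7, -0.1, -0.4]
grip_width: 0.087
the job is handed in; nothing more can be done
None
```

The round-bottomed jar is in the mixer's cup, released and standing upright, and the job was handed in at about 16 s of the 34 s allowed. I lowered it with small sideways corrections from the contact force. I let go only when it would go no lower: TCP height 0.1196 m, against 0.1197 m expected for home, with about 8 N of support.

**Last checks:**
- **Height:** the cap triangulates at 0.168 m, which is what a fully seated jar should give.
- **Centring and tilt:** the cap lies about 3 mm (scene view) and 5 mm (top view) from the cup's axis, which would be a tilt of under about 4°.
- **Bystanders and arm:** both flat-bottomed jars are standing where they were, and the gripper is well clear of everything.

**Disagreement:** the two cameras differed by about 4–7 mm on the positions of the cup and the jar. I placed the jar by comparing jar and cup within the scene view, and the contact forces then moved it about 2 mm toward the top camera's estimate.

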